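# Weigh two look-alike cells and fit the heavier one in the fan

## Task

Two look-alike rechargeable cells lie in the charger; one is a sham with far less in it. Lay them gently on opposite pans of the scales, let go of both and let the beam come to rest, then fit the heavier cell into the battery bay on the fan's foot: push the spring plate back with the cell's flat end, bring the button end down inside the plus plate without ramming or bending either contact, and leave it lying flat on the bay floor, sprung tight against the plus plate. The lighter cell stays on its pan; leave the mug, the spinning top and the cashbox alone.

Things in the scene. Friction and masses are not known exactly. Their poses are not given: they have to be found in the camera images.
- cell_1: one of two look-alike cells: grey cylinder, diameter 32 mm, 70 mm long over all, lying on its side; one end flat, in the middle of the other a steel button 12 mm wide, 2 mm high (within the 70). One weighs 135-165 g, the other 60-90 g. Origin on the axis, half way along the 70 mm; x points along the axis to the button (flat end at x = -35 mm); it may have rolled about x
- cell_2: one of two look-alike cells: grey cylinder, diameter 32 mm, 70 mm long over all, lying on its side; one end flat, in the middle of the other a steel button 12 mm wide, 2 mm high (within the 70). One weighs 135-165 g, the other 60-90 g. Origin on the axis, half way along the 70 mm; x points along the axis to the button (flat end at x = -35 mm); it may have rolled about x
- cell_1_button (a point): centre of the outer face of this cell's button, on the axis, 35 mm along x from the cell's origin
- cell_2_button (a point): centre of the outer face of this cell's button, on the axis, 35 mm along x from the cell's origin
- charger: black charger, fixed, 118 x 150 mm; origin: centre of the underside. At the start a cell lies in each open bay, at y = +40 and -40 mm, along x, button to +x, axis 28 mm above the table, on a floor 12 mm high with rails 5.5 mm high each side (outer faces 17.5 mm from the axis). End stops 32 mm high at x = -43 and +41 mm, open at the sides
- scales: grey equal-arm counter scales, fixed, base 100 x 300 mm; origin: centre of the underside, y along the beam. Pans at y = +130 mm (left) and -130 mm (right); in the middle a needle plate up to 123 mm high
- pan_left: left (+y) pan: round dish, 128 mm over the rim; origin: centre of its underside. Flat floor 4 mm above it, 58 mm across, then sloping up to the rim at 12 mm. A cell laid across the middle rests by its ends on the slopes, axis 21 mm above the origin. Stays level, moves only up and down, +-10 mm about z = 88 mm, opposite to the other pan; yields to under 2 N till its hard stop. Over 20 N on a pan harms it
- pan_right: right (-y) pan: round dish, 128 mm over the rim; origin: centre of its underside. Flat floor 4 mm above it, 58 mm across, then sloping up to the rim at 12 mm. A cell laid across the middle rests by its ends on the slopes, axis 21 mm above the origin. Stays level, moves only up and down, +-10 mm about z = 88 mm, opposite to the other pan; yields to under 2 N till its hard stop. Over 20 N on a pan harms it
- beam (a joint): beam angle, rad: 0 level (as when empty), +0.08 fully down on the left, -0.08 fully down on the right. The heavier cell takes its pan down to the stop in about a second
- fan: white desk fan, fixed, foot 265 x 130 x 16 mm, open battery bay at its front (-x). Origin: underside of the foot, below the plus plate's face; +x to the column. Behind the bay a housing 46 mm high (knob to 66 mm) from x = 30 mm, the column at x = 105 mm, the cage (180 mm wide, to 295 mm high) from x = 90 mm; in front the spring housing, x = -119 to -86 mm, 52 mm high
- bay (a point): where a rightly fitted cell has its origin: 35 mm before the plus plate's face, 16 mm above the bay floor, which is 16 mm above the table. x, as the fan's, points from the spring to the plus plate, as the cell's x must. Rails 5.5 mm high (outer faces 17.5 mm from the middle) run 25 mm either way along the floor; the bay is open above and at the sides
- spring_plate: steel plate, 24 mm wide, 2 to 31 mm above the bay floor, sprung, sliding only along the fan's x. Origin: foot of its face towards the plus plate, at floor height. Free, it is 64.5 mm from the plus plate: a cell goes in only with it pushed back at least 5.5 mm; solid at 7 mm. 2.4 N starts it, plus 1.2 N per mm: 9 N at 5.5 mm, 10.8 N at 7 mm. Over 20 N on it bends it
- plus_plate: fixed steel plate 26 mm wide, 4 mm thick, 18 mm high above the bay floor; the button bears on its face towards the spring. Origin: foot of that face, at floor height. A cell passes over it only with its underside over 18 mm above the floor. Behind it lie 26 mm of flat foot. Over 20 N on it bends it
- cashbox: bystander: black cashbox, fixed, hinged lid shut, 150 x 200 mm, 85 mm high plus a knob; origin: centre of the underside
- cashbox_lid (a joint): lid of the cashbox, rad, 0 shut
- mug: bystander: aluminium mug, 76 mm across, 85 mm high, handle at its +y; origin: centre of the underside
- top: bystander: wooden spinning top, 52 mm across, 60 mm high, standing point up on its flat crown; origin: centre of the underside
There are look-alikes about, which are no part of the job. What is shaped like the cell_1 but green, pink or turquoise is not meant.

How it is judged:
By the outcome, as a careful person would: the job done as asked, in the order asked, and still so for the second after the job is handed in, with the robot touching nothing.
It also fails if it takes over 72 s, if anything falls off the work surface, if the arm or the gripper's body presses on something with over 40 N, if the wrist force passes 120 N, or if a joint passes its speed limit or range.

## Robot

A 6-joint arm with a two-finger parallel gripper is mounted at the origin on the work surface. World frame = base frame: x ahead of the robot, y to its left, z up, the work surface at z = 0. Lengths are in m, angles in rad, forces in N, time in s.
With the tool pointing down it reaches from about 0.375 to 0.975 m from the base axis. Payload 3.8 kg.
Tool frame: the origin (TCP) lies on the centre line of the jaws, within the pads' length; the fingertips stand 14 mm ahead of it and the grasp point (between the pads) lies 5 mm behind it; z points along the fingers, y is the line along which they close (so a half turn about z gives the same grasp; the last joint's range is limited). The gripper opens to 85 mm and grips with 20 to 120 N. Pads are 22 mm wide; open, the fingers measure 114 mm over their backs; the gripper's body (76 mm by 85 mm) begins 54 mm behind the grasp point. The pads swing forward as they close: fully open they stand 13 mm farther back than shut.
Start: joints at [1.119, 0.264, 1.604, -0, 1.274, -0.037], TCP at [0.272, 0.618, 0.224] pointing down, gripper open.
Joint ranges: [-2.63, 2.63], [-0.94, 2.18], [0.31, 2.57], [-1.31, 4.45], [0, 2.66], [-2.55, 2.55]. Speed limits (rad/s): [2.57, 2.57, 3.14, 3.14, 3.14, 3.14].

## Interface

Orientations are given as a rotation vector (axis times angle).
In Python, from workcell import bot, eyes, spot_in gives the robot as it stands.
- The arm moves only by the tool carry_out, never from a script. Its argument "series" is text: rows parted by semicolons, each of 4 numbers parted by spaces: the shift along the world's x, y, z in m, then the turn about the world's z in degrees. In form: tx ty tz roll; .... A call has 1 to 20 rows; each row shifts and turns the commanded pose from where the row before left it; what a row does not reach is not made up. A row lasts 1/8 s, in which the tool goes at most 62.5 mm and 10.7 degrees, less where a joint would pass 70% of its speed; a pose out of reach is approached as far as the arm can. A call is refused whole if a number of a shift passes 0.0625 or a number of a turn 10.7, either way. A call with a gripper value outside its range is refused whole. "jaw" is the gripper command: -1 is shut, 1 is fully open, values between are in proportion, set as the call begins (left out, the last holds). The fingers move at their own pace and stop on an object; "grip_force" is the grip in N (left out, the last holds). Time passes only in rows, so rows that do not move let the fingers close. It gives the time, the measured TCP pose, the force, the opening and the grip force at its end, in the units of the state.
- bot.read_state(): the state, without advancing time (a new reading comes with each control period).
- eyes.read_camera(name): name is "side" or "top"; returns (picture, depth): 384x512x3 uint8, blue, green, red; 384x512 float32, m along the optical axis (not along the pixel's ray), 0 where there is no reading.
- eyes.get_calibration(name): a dict with "K" (3x3 intrinsics, pixels), "position" and "rotation" of the camera in the world. Camera axes: x right, y down, z forward; pixel columns grow to the right and rows downward; lengths in m; the calibration is good to about 2 mm. A picture is of the moment at which its call begins. get_calibration takes no time and is no camera call.
- bot.finish_job(): hands the job in; it is judged then, once.
Trained networks look in the newest picture that a camera, given by its name, has taken for a name from the list of things; names that differ only in an ending like _2 or _b are one class to them, and where a whole thing is asked for, a point or a joint stands for the part that bears it (a point fixed in the world has none). Each returns a list of dicts, best first, with "score" (0 to 1); they miss things now and then, are a little off and sometimes report something else, mostly with a low value. They report only what shows in the picture. A call takes as long as a camera call. They do not tell look-alikes from the thing itself.
- spot_in(camera, target): "rect" ([centre column, centre row, width, height] in pixels, round what is visible of it).
The state is a dict: "time": time; "q": joint angles; "joint_vel": joint speeds; "joint_torque": joint torques, N m; "tool_pos": TCP position; "tcp_rot": TCP orientation; "wrist_force": force on the tool from outside, world axes, zero at the start; "torque": the same for the moment, N m; "width": opening from 0.0 (shut) to 1.0 (fully open); "grip_force": force on a finger pad.
Only numpy, scipy, OpenCV 4.12 (cv2) and the standard library are available. Lean on these libraries where they do the work, as an engineer would, in place of code of your own. Each camera call takes 0.05 s, during which the arm holds its last target. There are 200 camera calls.

## Working session

There is one attempt and no reset: what is moved stays moved. The work goes in short steps, Python scripts to look and compute and a tool call to move; the robot and the scene stay as the last step left them, time stands still between calls to the robot, and variables do not carry over. Pictures are saved under pics/ and viewed, at most 10 in all, crops included, and the job is handed in when it is done.

Besides the shell and the picture viewer there is one more tool, called after "Request:" by a JSON object that holds its "method" and its "body", one argument or row to a line. carry_out: Moves the arm, as the interface text tells. Its arguments: {"type":"object","properties":{"series":{"type":"string"},"jaw":{"type":"number"},"grip_force":{"type":"number"}},"required":["series"]}

```bash
ls; mkdir -p pics; cat > h.py <<'E'
import numpy as np, cv2
from workcell import bot, eyes, spot_in
def look(n):
    p,d=eyes.read_camera(n); c=eyes.get_calibration(n)
    K=np.array(c["K"]);R=np.array(c["rotation"]);t=np.array(c["position"])
    if R.shape!=(3,3): R=cv2.Rodrigues(R)[0]
    v,u=np.mgrid[:384,:512]
    P=np.stack([(u-K[0,2])/K[0,0]*d,(v-K[1,2])/K[1,1]*d,d],-1)@R.T+t
    P[d==0]=np.nan
    return p,d,P
E
python3 - <<'E'
from h import *
for n in("top","side"):
    p,d,P=look(n); cv2.imwrite(f"pics/{n}0.png",p); np.save(f"{n}0.npy",P)
    print(n,eyes.get_calibration(n))
    for t in("cell_1","charger","scales","pan_left","fan","spring_plate","plus_plate","mug","top","cashbox"):
        for r in spot_in(n,t)[:4]:
            c=[int(x) for x in r["rect"]]; print(t,round(r["score"],2),c,P[min(c[1],383),min(c[0],511)].round(3))
print(bot.read_state())
E
```

```text
pics
top {'K': array([[474.32077268,   0.        , 257.98235203],
       [  0.        , 474.32077268, 196.74819293],
       [  0.        ,   0.        ,   1.        ]]), 'position': array([0.3500875 , 0.03963606, 1.33383356]), 'rotation': array([-2.17444984,  2.11136894, -0.2159878 ])}
cell_1 0.73 [335, 166, 9, 29] [ 0.675 -0.21   0.027]
cell_1 0.67 [246, 198, 25, 10] [0.574 0.04  0.032]
cell_1 0.64 [312, 299, 21, 25] [ 0.304 -0.146  0.034]
cell_1 0.59 [321, 244, 19, 18] [ 0.452 -0.168  0.043]
charger 0.96 [309, 240, 61, 56] [ 0.464 -0.14   0.01 ]
scales 0.6 [162, 230, 151, 51] [0.474 0.26  0.07 ]
pan_left 0.64 [113, 231, 49, 48] [0.466 0.384 0.09 ]
fan 0.8 [411, 177, 86, 129] [ 0.647 -0.422  0.041]
mug 0.39 [293, 235, 15, 23] [ 0.474 -0.092  0.043]
top 0.61 [241, 268, 17, 16] [0.381 0.047 0.055]
cashbox 0.57 [271, 143, 76, 67] [ 0.72  -0.024  0.083]
side {'K': array([[458.29443046,   0.        , 261.57139182],
       [  0.        , 458.29443046, 193.17834828],
       [  0.        ,   0.        ,   1.        ]]), 'position': array([ 0.30104632, -0.79885329,  0.81497468]), 'rotation':
[... 875 characters left out ...]
3] [ 0.715 -0.076  0.08 ]
{'time': 1.1, 'q': array([ 1.11909636e+00,  2.63900591e-01,  1.60401002e+00, -3.59771468e-05,
        1.27368004e+00, -3.69211194e-02]), 'joint_vel': array([ 0.00076757,  0.00021476,  0.0002424 , -0.00175286,  0.00043281,
       -0.00052697]), 'joint_torque': array([-1.04660251e-05, -5.15078115e+01, -3.67735147e+01, -3.25257188e-04,
        1.01430589e-03,  1.44601182e-05]), 'tool_pos': array([0.27204083, 0.61774881, 0.2239739 ]), 'tcp_rot': array([ 6.46849517e-01,  3.07424419e+00, -1.00207507e-05]), 'wrist_force': array([ 0.40470197,  0.13941484, -0.54084694]), 'torque': array([-0.04192076,  0.01208198, -0.01136151]), 'grip_force': 0.0, 'width': 0.9998709340869146}
```

```bash
python3 - <<'E'
import cv2
a=cv2.imread("pics/top0.png")[90:330,70:470];cv2.imwrite("pics/t1.png",cv2.resize(a,None,fx=2,fy=2,interpolation=2))
b=cv2.imread("pics/side0.png")[90:384,150:512];cv2.imwrite("pics/s1.png",cv2.resize(b,None,fx=2,fy=2,interpolation=2))
E
```

```text
(no output)
```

View pics/t1.png

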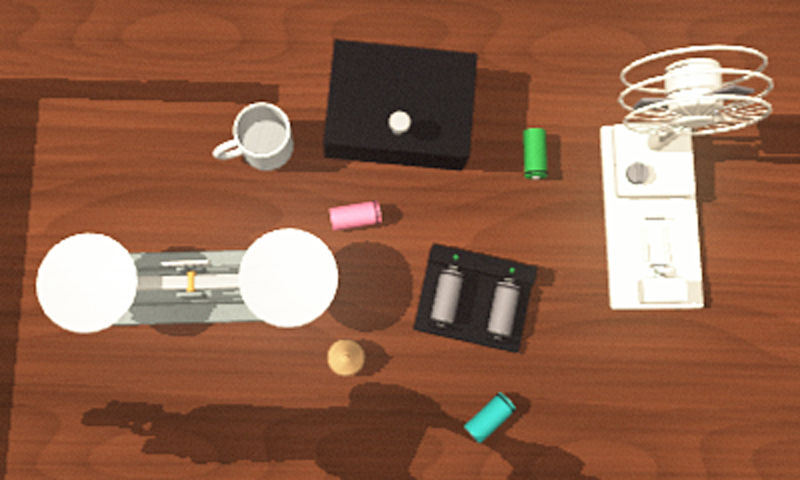

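View pics/s1.png

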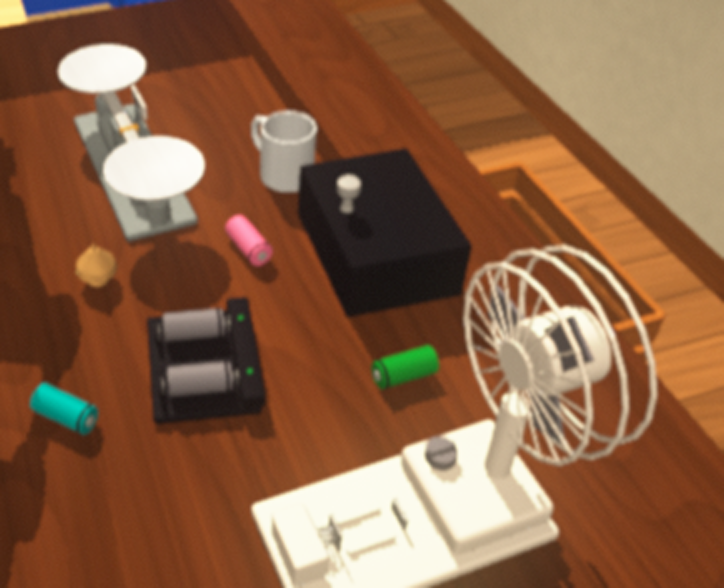

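```bash
python3 - <<'E'
import numpy as np,cv2
T=np.load("top0.npy");S=np.load("side0.npy")
ta=cv2.imread("pics/top0.png").astype(int);sa=cv2.imread("pics/side0.png").astype(int)
def rect(m,P,l):
    Q=P[m]; r=cv2.minAreaRect((Q[:,:2]*1000).astype(np.float32)); print(l,len(Q),np.round(r[0],1),np.round(r[1],1),round(r[2],1),"z",np.percentile(Q[:,2],[5,50,95]).round(4))
def box(P,x0,x1,y0,y1,z0,z1): 
    with np.errstate(all='ignore'): return (P[...,0]>x0)&(P[...,0]<x1)&(P[...,1]>y0)&(P[...,1]<y1)&(P[...,2]>z0)&(P[...,2]<z1)
for n,P,im in(("top",T,ta),("side",S,sa)):
    g=im.mean(-1)>75
    rect(box(P,.38,.56,-.125,-.06,.03,.06)&g,P,n+" cellA"); rect(box(P,.38,.56,-.22,-.135,.03,.06)&g,P,n+" cellB")
    rect(box(P,.36,.58,-.26,-.03,.006,.05),P,n+" charger")
    rect(box(P,.3,.65,.05,.25,.08,.115),P,n+" panR"); rect(box(P,.3,.65,.3,.5,.08,.115),P,n+" panL")
    rect(box(P,.3,.95,-.6,-.25,.010,.022),P,n+" foot")
    rect(box(P,.3,.53,-.6,-.25,.047,.06),P,n+" springhousing")
    rect(box(P,.6,.85,-.6,-.25,.040,.050),P,n+" backhousing")
    rect(box(P,.52,.64,-.48,-.33,.025,.040),P,n+" plates")
    rect(box(P,.36,.44,-.01,.09,.01,.07),P,n+" top")
    rect(box(P,.56,.75,.06,.22,.07,.1),P,n+" mug")
    rect(box(P,.55,.85,-.15,.1,.075,.095),P,n+" cash")
E
```

```text
top cellA 271 [476.3 -93.7] [30.9 99.7] 78.7 z [0.0319 0.0395 0.0446]
top cellB 280 [ 460.1 -171.7] [31.2 98.8] 79.1 z [0.0319 0.0394 0.0454]
top charger 2330 [ 483.2 -147.4] [176.  217.3] 1.3 z [0.0076 0.0176 0.0426]
top panR 1914 [527.4 135.7] [184.4 216.4] 69.1 z [0.0873 0.0943 0.1006]
top panL 1926 [466.1 381.7] [126.  125.3] 47.6 z [0.0882 0.0942 0.1001]
top foot 2152 [ 593.3 -384.6] [262.1 131. ] 2.2 z [0.0109 0.0146 0.0195]
top springhousing 235 [ 494.5 -388.5] [52.5 59.5] 2.0 z [0.0479 0.0503 0.0544]
top backhousing 932 [ 667.2 -380.7] [101.8 110.9] 2.0 z [0.0407 0.0442 0.0483]
top plates 95 [ 580.1 -383.9] [119.3 107.5] 0.2 z [0.0268 0.0343 0.0397]
top top 264 [383.5  44.6] [49.8 45.1] 85.8 z [0.0233 0.0368 0.0504]
top mug 430 [692.  138.5] [ 86.4 172.8] 11.8 z [0.0718 0.081  0.0859]
top cash 3724 [734.  -19.9] [200.2 152.1] 86.2 z [0.0773 0.0815 0.0858]
side cellA 315 [473.9 -99.3] [30.6 74.7] 80.2 z [0.0314 0.0387 0.0428]
side cellB 366 [ 459.6 -177.4] [31.8 76.6] 77.2 z [0.0317 0.0395 0.0428]
side charger 2899 [ 470.  -137.7] [151.8 121.8] 78.8 z [0.008  0.024  0.0413]
side panR 1299 [523.2 129.9] [188.6 214.7] 64.6 z [0.0877 0.0935 0.0986]
side panL 808 [468.8 377.8] [129.2 126.1] 65.4 z [0.0877 0.0931 0.0977]
side foot 4130 [ 595.7 -389.3] [264.7 130.9] 2.1 z [0.0117 0.0143 0.0179]
side springhousing 550 [ 496.3 -393.4] [53.7 60. ] 2.6 z [0.0479 0.0501 0.0525]
side backhousing 2188 [ 670.1 -386.8] [104.4 109.1] 2.5 z [0.0412 0.0439 0.0463]
side plates 299 [ 575.9 -398.3] [109.7 110.6] 10.5 z [0.0258 0.0325 0.0394]
side top 282 [384.   35.8] [41.5 47.4] 86.2 z [0.0198 0.0331 0.0498]
side mug 379 [694.3 132.1] [ 82.6 161.3] 11.7 z [0.0712 0.0794 0.0833]
side cash 3147 [736.6 -24.4] [205.4 152.2] 85.7 z [0.0782 0.0809 0.0833]
```

Request:
{"method": "carry_out", "body": {
  "series": "0.0145 -0.051 0 0.9;0.0145 -0.051 0 0.9;0.0145 -0.051 0 0.9;0.0145 -0.051 0 0.9;0.0145 -0.051 0 0.9;0.0145 -0.051 0 0.9;0.0145 -0.051 0 0.9;0.0145 -0.051 0 0.9;0.0145 -0.051 0 0.9;0.0145 -0.051 0 0.9;0.0145 -0.051 -0.02 0.9;0.0145 -0.051 -0.03 0.9;0.0145 -0.051 -0.03 0.9;0.0145 -0.051 -0.03 0.9;0 0 0 0;0 0 0 0",
  "jaw": 0.6,
  "grip_force": 40
}}

```text
time: 3.1
tool_pos: [0.4749, -0.0962, 0.1141]
tcp_rot: [-0.307, -3.126, -0.001]
wrist_force: [0.2, -0.1, -0.2]
width: 0.8
grip_force: 0.0
```

```bash
python3 - <<'E'
from h import *
p,d,P=look("side");q,_,T=look("top");np.save("side1.npy",P);np.save("top1.npy",T);cv2.imwrite("pics/top1.png",q)
cv2.imwrite("pics/s2.png",cv2.resize(p[130:330,150:400],None,fx=3,fy=3,interpolation=2));cv2.imwrite("pics/side1.png",p)
s=bot.read_state();print(s["tool_pos"],s["tcp_rot"],s["time"],s["width"])
for n,P in(("s",np.load("side0.npy")),("t",np.load("top0.npy"))):
    with np.errstate(all='ignore'): m=(P[...,0]>.38)&(P[...,0]<.56)&(P[...,1]>.05)&(P[...,1]<.25)&(P[...,2]>.083)&(P[...,2]<.115)
    print(n,cv2.minAreaRect((P[m][:,:2]*1000).astype(np.float32)))
E
```

```text
[ 0.47551118 -0.09543883  0.11493749] [3.04033455e-01 3.12532026e+00 1.64421468e-04] 3.2 0.7960736665514041
s ((492.8984680175781, 147.45822143554688), (192.53245544433594, 126.48828887939453), 71.4063720703125)
t ((489.3074951171875, 151.59646606445312), (186.09127807617188, 126.32013702392578), 73.33210754394531)
```

View pics/s2.png

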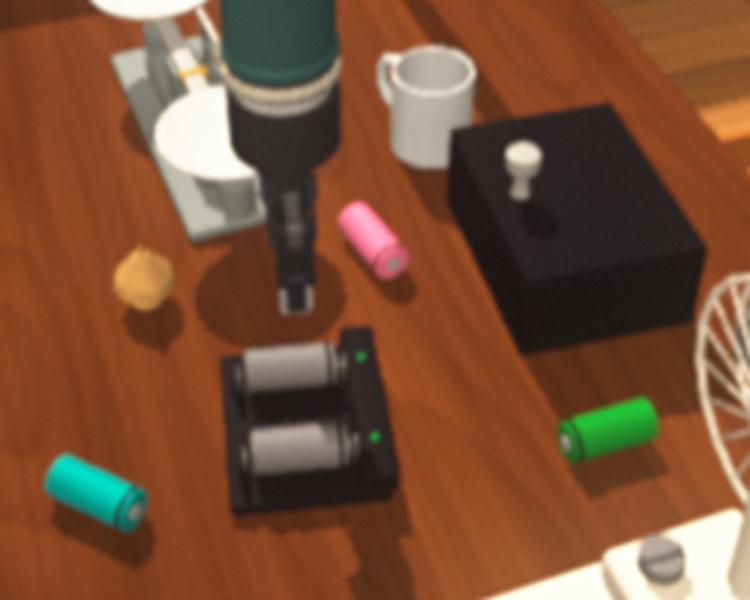

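```bash
python3 - <<'E'
import numpy as np,cv2
P=np.load("side1.npy");t=np.array([.4755,-.0954,.115]);a=np.deg2rad(90+2*0-11.1)
# tool y az
r=cv2.Rodrigues(np.array([.304,3.1253,0]))[0];print("ty",r[:,1])
for v in(224,227,230,233):
    D=P[v,236:262]-t; m=abs(D[:,2])<.03
    print(v,np.round(np.c_[D@r[:,0],D@r[:,1],D[:,2]][m]*1000)[:,:].astype(int).tolist())
for n in("side0","top0"):
    P=np.load(n+".npy")
    for y0,y1 in((.05,.19),(.31,.46)):
        with np.errstate(all='ignore'): m=(P[...,0]>.38)&(P[...,0]<.56)&(P[...,1]>y0)&(P[...,1]<y1)&(P[...,2]>.086)&(P[...,2]<.115)
        print(n,cv2.minEnclosingCircle((P[m][:,:2]*1000).astype(np.float32)),P[m][:,:2].min(0),P[m][:,:2].max(0))
E
```

```text
ty [1.92717793e-01 9.81254213e-01 1.49317815e-04]
224 []
227 []
230 [[10, -43, 26], [8, -42, 25], [-6, -49, 29], [-9, -42, 22], [-11, -43, 23]]
233 [[8, -43, 17], [6, -42, 16], [5, -51, 24], [2, -50, 23], [0, -49, 22], [-2, -50, 22], [-4, -50, 22], [-6, -49, 21], [-8, -42, 14], [-11, -43, 14]]
side0 ((482.7538757324219, 118.73641204833984), 67.01609802246094) [0.42012344 0.05397028] [0.54714829 0.18373019]
side0 ((469.200927734375, 378.4389953613281), 66.73360443115234) [0.40649015 0.3123491 ] [0.53419904 0.4445415 ]
top0 ((480.75115966796875, 122.9170913696289), 63.988502502441406) [0.41805239 0.06049327] [0.54428934 0.1862494 ]
top0 ((466.2018737792969, 382.9975891113281), 65.12428283691406) [0.40304098 0.31860721] [0.5289015  0.44790561]
```

Request:
{"method": "carry_out", "body": {
  "series": "0 -0.001 -0.03 0;0 0 -0.03 0;0 0 -0.015 0;0 0 -0.007 0;0 0 0 0;0 0 0 0"
}}

```text
time: 3.95
tool_pos: [0.4761, -0.0974, 0.0331]
tcp_rot: [0.305, 3.125, -0.0]
wrist_force: [0.1, -0.4, 0.2]
width: 0.798
grip_force: 0.0
```

Request:
{"method": "carry_out", "body": {
  "series": "0 0 0 0;0 0 0 0;0 0 0 0;0 0 0 0;0 0 0 0;0 0 0 0",
  "jaw": -1
}}

```text
time: 4.7
tool_pos: [0.4794, -0.0967, 0.0368]
tcp_rot: [0.307, 3.119, 0.003]
wrist_force: [-2.3, 8.9, 24.9]
width: 0.004
grip_force: 19.4
```

```bash
python3 - <<'E'
from h import *
p,d,P=look("side");q,_,T=look("top");np.save("side2.npy",P);np.save("top2.npy",T)
a=cv2.resize(p[190:310,190:310],(600,600),interpolation=2)
cv2.imwrite("pics/s3.png",a)
print(bot.read_state())
E
```

```text
{'time': 4.8, 'q': array([-0.25204582,  0.11014387,  2.16764866,  0.00385052,  0.85661353,
       -1.62920547]), 'joint_vel': array([-2.89624979e-04,  1.55151156e-04, -6.16720725e-04,  1.11856955e-03,
       -4.17050054e-04,  8.07035246e-06]), 'joint_torque': array([-3.53991754e+00, -2.40940386e+01, -2.18220699e+01, -1.83336955e+00,
       -1.71788547e+00,  2.60339009e-03]), 'tool_pos': array([ 0.47944949, -0.09668992,  0.03686683]), 'tcp_rot': array([3.06875830e-01, 3.11897965e+00, 2.77746545e-03]), 'wrist_force': array([-2.9312742 ,  7.91208493, 26.26745143]), 'torque': array([ 1.42919227,  0.55418892, -0.00467375]), 'grip_force': 19.36674077238422, 'width': -0.0005051823421884032}
```

View pics/s3.png

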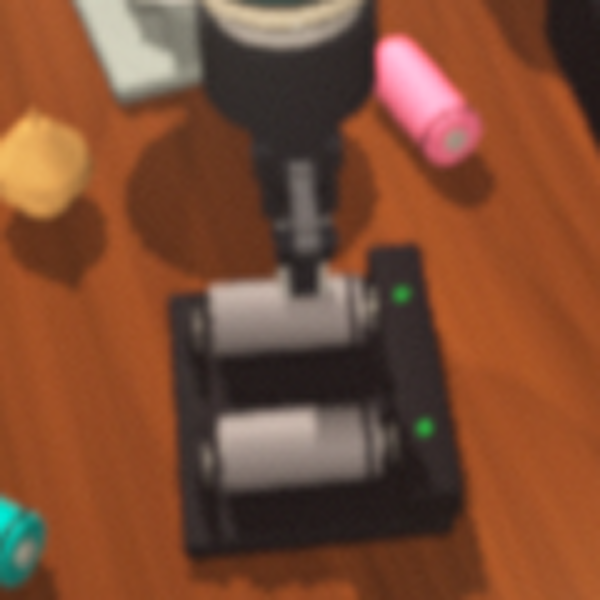

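```bash
python3 - <<'E'
import numpy as np,cv2
P=np.load("side2.npy");P0=np.load("side0.npy")
for v in range(238,264,2): print(v,(P[v,250]*1000).round(),(P[v,241]*1000).round(),(P0[v,241]*1000).round())
T=np.load("top2.npy");T0=np.load("top0.npy")
with np.errstate(all='ignore'):
  for n,Q in(("side",P),("side0",P0),("top0",T0)):
    # cell cross section fit: points along cell A in charger-frame
    c=np.array([.475,-.097]);e=np.array([np.cos(-.196),np.sin(-.196)]);f=np.array([-e[1],e[0]])
    for nm,c in(("A",c),("B",np.array([.460,-.175]))):
        D=Q[...,:2]-c;u=D@e;w=D@f
        m=(abs(u)<.025)&(abs(w)<.03)&(Q[...,2]>.026)&(Q[...,2]<.055)
        if n=="side": m&=(abs(u+.02)<.008)
        A=np.c_[w[m],Q[...,2][m]];G=np.c_[2*A,np.ones(len(A))];s=np.linalg.lstsq(G,(A**2).sum(1),rcond=None)[0]
        print(n,nm,"w",s[0]*1000,"z",s[1]*1000,"r",1000*np.sqrt(s[2]+s[0]**2+s[1]**2),len(A))
E
```

```text
238 [ 466. -157.  135.] [479. -16.  -7.] [478. -20.  -3.]
240 [ 465. -160.  132.] [476. -30.   1.] [476. -27.  -3.]
242 [ 470. -141.  106.] [474. -34.  -2.] [475. -33.  -3.]
244 [ 477. -113.   69.] [473. -40.  -2.] [472. -41.  -2.]
246 [ 477. -112.   61.] [471. -45.  -5.] [463. -82.  36.]
248 [ 477. -109.   52.] [460. -93.  42.] [460. -95.  43.]
250 [ 478. -106.   42.] [459. -98.  41.] [459. -97.  39.]
252 [ 476. -110.   40.] [ 457. -103.   39.] [ 458. -100.   36.]
254 [ 476. -112.   36.] [ 456. -107.   38.] [ 456. -106.   36.]
256 [ 476. -109.   26.] [ 455. -110.   34.] [ 456. -107.   30.]
258 [ 475. -111.   21.] [ 455. -108.   25.] [ 455. -109.   26.]
260 [ 475. -111.   14.] [ 454. -110.   20.] [457. -99.   8.]
262 [ 474. -114.   11.] [ 454. -108.   12.] [ 454. -110.   14.]
side A w -3.6719332642320377 z 30.15447648138177 r 12.079773330123984 68
side B w -2.163510781144315 z 30.082992096053683 r 12.04819324473108 79
side0 A w -1.5305931152146284 z 29.348576965870183 r 12.604134499819072 260
side0 B w -1.9071758384089186 z 29.691090221904027 r 12.623855360335472 303
top0 A w 3.6681976636895532 z 31.45090209293378 r 12.528852468437979 205
top0 B w 3.1890013660362513 z 31.03238457830299 r 12.759614471403788 209
```

The shut tips are resting on top of the cell. The camera shows them about 7 mm above the reported TCP rather than 14 mm below it. I'll raise, open, then go lower using that measured offset.

Request:
{"method": "carry_out", "body": {
  "series": "0 0 0.015 0;0 0 0.01 0;0 0 0 0"
}}

```text
time: 5.18
tool_pos: [0.4756, -0.0976, 0.0577]
tcp_rot: [0.306, 3.125, -0.001]
wrist_force: [0.1, 0.0, 0.5]
width: 0.003
grip_force: 0.0
```

Request:
{"method": "carry_out", "body": {
  "series": "0 0.001 0 0;0 0 0 0;0 0 0 0;0 0 0 0;0 0 -0.02 0;0 0 -0.015 0;0 0 0 0;0 0 0 0",
  "jaw": 0.6
}}

```text
time: 6.18
tool_pos: [0.4752, -0.0963, 0.0221]
tcp_rot: [-0.306, -3.127, 0.0]
wrist_force: [0.2, 0.8, 0.2]
width: 0.799
grip_force: 0.0
```

```bash
python3 - <<'E'
from h import *
p,d,P=look("side");r=cv2.Rodrigues(bot.read_state()["tcp_rot"])[0];t=bot.read_state()["tool_pos"]
for c in (247,249,251):
  for v in range(246,276,2):
    D=(P[v,c]-t)@r
    if abs(D[0])<.015: print(c,v,(D[:2]*1000).round(),(P[v,c,2]*1000).round(),p[v,c])
E
```

```text
247 246 [  5. -68.] 119.0 [38 39 46]
247 248 [  5. -67.] 112.0 [38 38 44]
247 250 [  5. -66.] 105.0 [39 38 45]
247 252 [  5. -59.] 90.0 [40 40 45]
247 254 [  6. -65.] 91.0 [44 44 50]
247 256 [  6. -66.] 86.0 [49 50 55]
247 258 [  6. -48.] 59.0 [83 89 97]
247 260 [  6. -50.] 55.0 [ 90  96 103]
247 262 [  6. -48.] 46.0 [ 89  95 102]
247 264 [  5. -23.] 11.0 [48 51 58]
247 266 [  6. -27.] 9.0 [29 28 37]
247 268 [  6. -33.] 9.0 [30 29 38]
247 270 [  7. -38.] 8.0 [50 51 60]
247 272 [  7. -45.] 9.0 [129 136 153]
247 274 [  9. -78.] 42.0 [174 184 203]
249 246 [  1. -65.] 115.0 [48 49 53]
249 248 [  1. -70.] 114.0 [39 40 45]
249 250 [  1. -69.] 108.0 [38 37 42]
249 252 [  1. -59.] 90.0 [42 42 48]
249 254 [  1. -63.] 89.0 [48 48 53]
249 256 [  2. -65.] 84.0 [39 39 44]
249 258 [  1. -48.] 59.0 [40 38 44]
249 260 [  1. -49.] 53.0 [41 40 46]
249 262 [  2. -49.] 48.0 [50 51 57]
249 264 [  1. -23.] 11.0 [35 38 44]
249 266 [  1. -30.] 12.0 [29 29 37]
249 268 [  2. -32.] 8.0 [28 30 37]
249 270 [  2. -42.] 12.0 [46 46 55]
249 272 [  4. -70.] 39.0 [114 121 135]
249 274 [  5. -78.] 41.0 [153 162 179]
251 246 [ -3. -68.] 118.0 [44 44 51]
251 248 [ -3. -69.] 113.0 [38 38 44]
251 250 [ -3. -69.] 106.0 [37 37 44]
251 252 [ -3. -61.] 92.0 [45 44 51]
251 254 [ -3. -65.] 90.0 [49 48 53]
251 256 [ -2. -66.] 85.0 [39 38 43]
251 258 [ -3. -48.] 59.0 [38 36 43]
251 260 [ -3. -49.] 53.0 [39 38 44]
251 262 [ -3. -48.] 45.0 [47 47 53]
251 264 [ -4. -23.] 9.0 [36 36 45]
251 266 [ -3. -28.] 9.0 [29 30 38]
251 268 [ -3. -38.] 13.0 [31 32 39]
251 270 [ -2. -40.] 9.0 [46 47 56]
251 272 [ -0. -71.] 39.0 [80 85 96]
251 274 [  0. -78.] 41.0 [109 115 129]
```

Request:
{"method": "carry_out", "body": {
  "series": "0 0 -0.006 0;0 0 -0.006 0;0 0 0 0;0 0 0 0"
}}

```text
time: 6.72
tool_pos: [0.475, -0.0962, 0.0099]
tcp_rot: [-0.306, -3.126, -0.0]
wrist_force: [-1.0, 0.5, -0.5]
width: 0.799
grip_force: 0.0
```

Request:
{"method": "carry_out", "body": {
  "series": "0 0 0 0;0 0 0 0;0 0 0 0;0 0 0 0;0 0 0 0;0 0 0 0",
  "jaw": -1
}}

```text
time: 7.48
tool_pos: [0.4755, -0.0961, 0.0104]
tcp_rot: [0.306, 3.126, 0.0]
wrist_force: [0.5, 3.7, 4.2]
width: 0.362
grip_force: 40.1
```

Request:
{"method": "carry_out", "body": {
  "series": "0 0 0.02 0;0 0 0.04 0;0 0 0.045 0;-0.001 0.04 0.035 0;-0.001 0.055 0 0;-0.001 0.055 0 0;-0.001 0.055 0 0;-0.001 0.055 0 0;-0.001 0.055 0 0;-0.001 0.055 0 0;-0.001 0.055 0 0;0 0.052 0 0;0 0 0 0;0 0 0 0;0 0 0 0"
}}

```text
time: 9.35
tool_pos: [0.4669, 0.3791, 0.1494]
tcp_rot: [-0.307, -3.126, 0.002]
wrist_force: [-0.7, 0.5, -0.1]
width: 0.36
grip_force: 40.2
```

```bash
cat >> h.py <<'E'
def held(cam,zoff=.018,col=75,save=None):
    """bright grey points near held cell, tool frame mm: x along cell"""
    p,d,P=look(cam); s=bot.read_state(); t=s["tool_pos"]; r=cv2.Rodrigues(s["tcp_rot"])[0]
    D=(P-t)@r; z=P[...,2]-t[2]
    with np.errstate(all='ignore'): m=(abs(D[...,0])<.05)&(abs(D[...,1])<.025)&(z>zoff-.022)&(z<zoff+.022)&(p.mean(-1)>col)
    Q=D[m]*1000
    print(cam,s["time"],len(Q),"x",np.percentile(Q[:,0],[0,2,50,98,100]).round(1),"y",np.percentile(Q[:,1],[1,99]).round(1),"z",(-np.percentile(Q[:,2],[1,99])).round(1))
    if save: cv2.imwrite(save,p)
    return p,P,m
E
python3 - <<'E'
from h import *
held("side",save="pics/side3.png");held("top",save="pics/top3.png")
s=bot.read_state();print(s["tool_pos"],cv2.Rodrigues(s["tcp_rot"])[0].round(3).tolist(),s["wrist_force"])
E
```

```text
side 9.4 186 x [-31.6 -31.1  10.1  35.8  36.8] y [-24.5   3.9] z [35.3  5.8]
top 9.45 64 x [-29.7 -29.1 -16.5  27.9  30.6] y [-21.8   3. ] z [33.5 11.6]
[0.46718645 0.37938148 0.14984606] [[-0.981, 0.195, -0.0], [0.195, 0.981, -0.0], [0.0, -0.0, -1.0]] [ 0.29806945  0.22963593 -0.72823557]
```

Request:
{"method": "carry_out", "body": {
  "series": "0.0005 0.001 -0.03 0;0 0 -0.02 0;0 0 -0.006 0;0 0 -0.003 0;0 0 -0.003 0;0 0 -0.002 0;0 0 -0.002 0;0 0 -0.001 0;0 0 -0.001 0;0 0 0 0;0 0 0 0"
}}

```text
time: 10.82
tool_pos: [0.4675, 0.3818, 0.082]
tcp_rot: [-0.306, -3.127, 0.0]
wrist_force: [0.2, -0.6, -0.9]
width: 0.366
grip_force: 40.2
```

```bash
cat >> h.py <<'E'
def pans():
    for n in("side","top"):
        p,d,P=look(n);o=[]
        for c in((.4677,.3807),(.4817,.1208)):
            rr=np.hypot(P[...,0]-c[0],P[...,1]-c[1])
            with np.errstate(all='ignore'): m=(rr>.050)&(rr<.060)&(P[...,2]>.07)&(P[...,2]<.12)&(p.mean(-1)>130)
            o.append((np.median(P[...,2][m])*1000).round(1) if m.any() else None)
        print(n,"pan rim z L,R",o,bot.read_state()["time"])
E
python3 -c "
from h import *
pans()"
```

```text
side pan rim z L,R [np.float64(84.8), np.float64(106.2)] 10.875
top pan rim z L,R [np.float64(87.1), np.float64(107.2)] 10.925
```

Request:
{"method": "carry_out", "body": {
  "series": "0 0 0 0;0 0 0 0;0 0 0 0;0 0 0 0",
  "jaw": 0.3
}}

```text
time: 11.42
tool_pos: [0.4676, 0.3818, 0.082]
tcp_rot: [0.306, 3.127, 0.0]
wrist_force: [0.3, -0.2, -0.1]
width: 0.649
grip_force: 0.0
```

Request:
{"method": "carry_out", "body": {
  "series": "0 0 0.01 0;0 0 0.02 0;0 0 0.04 0;-0.001 -0.06 0.01 0;-0.001 -0.06 0 0;-0.001 -0.06 0 0;-0.001 -0.06 0 0;-0.001 -0.06 0 0;-0.001 -0.06 0 0;0 -0.06 0 0;0 -0.06 0 0;0 -0.06 0 0;0 -0.047 0 0;0 -0.03 -0.02 0;0 0 -0.06 0;0 0 -0.034 0;0 0 0 0;0 0 0 0"
}}

```text
time: 13.68
tool_pos: [0.4632, -0.2361, 0.0503]
tcp_rot: [0.305, 3.124, -0.002]
wrist_force: [0.3, 0.5, 0.7]
width: 0.648
grip_force: 0.0
```

```bash
python3 - <<'E'
from h import *
pans();p,d,P=look("top");np.save("top4.npy",P);cv2.imwrite("pics/top4.png",p)
p,d,P=look("side");cv2.imwrite("pics/s4.png",np.hstack([cv2.resize(p[90:210,170:290],(600,600),interpolation=2)]))
print(bot.read_state()["tool_pos"])
E
```

```text
side pan rim z L,R [np.float64(85.3), np.float64(106.6)] 13.725
top pan rim z L,R [np.float64(86.4), np.float64(107.2)] 13.775
[ 0.46320535 -0.23600827  0.05024406]
```

View pics/s4.png

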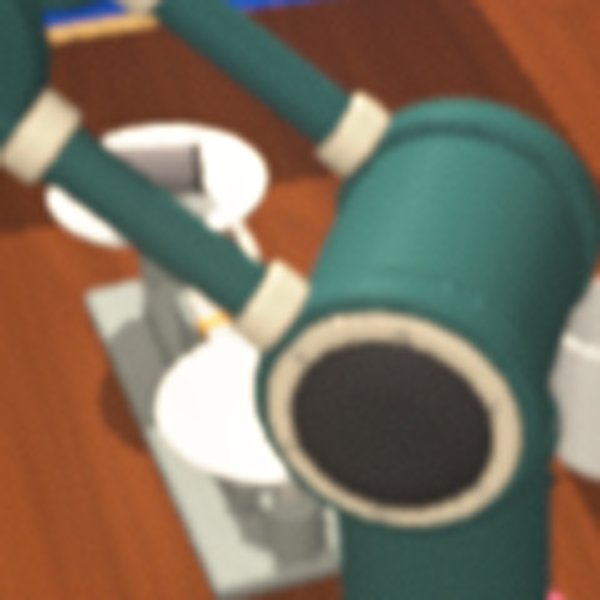

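Request:
{"method": "carry_out", "body": {
  "series": "-0.0025 0.03 0 0;0 0.031 0 0;0 0 0 0;0 0 -0.02 0;0 0 -0.015 0;0 0 -0.005 0;0 0 0 0;0 0 0 0"
}}

```text
time: 14.88
tool_pos: [0.4595, -0.1746, 0.0084]
tcp_rot: [0.306, 3.126, -0.0]
wrist_force: [0.0, -0.2, 0.2]
width: 0.649
grip_force: 0.0
```

Request:
{"method": "carry_out", "body": {
  "series": "0 0 0 0;0 0 0 0;0 0 0 0;0 0 0 0;0 0 0 0",
  "jaw": -1
}}

```text
time: 15.5
tool_pos: [0.4598, -0.1734, 0.009]
tcp_rot: [0.307, 3.125, 0.002]
wrist_force: [-0.6, 4.6, 5.2]
width: 0.367
grip_force: 39.1
```

Request:
{"method": "carry_out", "body": {
  "series": "0 0 0.02 0;0 0 0.04 0;0 0 0.045 0;0.003 0.04 0.035 0;0.004 0.055 0 0;0.004 0.055 0 0;0.004 0.055 0 0;0.004 0.055 0 0;0.003 0.035 0 0;0 0 0 0;0 0 0 0"
}}

```text
time: 16.88
tool_pos: [0.4806, 0.1204, 0.1477]
tcp_rot: [-0.304, -3.126, 0.001]
wrist_force: [-0.1, -0.7, -1.1]
width: 0.362
grip_force: 41.5
```

```bash
python3 - <<'E'
from h import *
held("side",save="pics/side5.png")
print(bot.read_state()["tool_pos"],bot.read_state()["wrist_force"])
E
```

```text
side 16.925 265 x [-31.2 -29.9  12.9  36.8  37.9] y [-24.6   4.7] z [34.6  5.6]
[0.48067901 0.1200044  0.14776516] [-0.33241809 -0.5995141  -1.24050695]
```

Request:
{"method": "carry_out", "body": {
  "series": "0.001 0.0005 -0.025 0;0 0 -0.015 0;0 0 -0.004 0;0 0 -0.002 0;0 0 -0.002 0;0 0 -0.002 0;0 0 0 0;0 0 0 0"
}}

```text
time: 17.92
tool_pos: [0.4824, 0.1214, 0.0983]
tcp_rot: [0.305, 3.126, 0.0]
wrist_force: [0.6, -0.3, -0.6]
width: 0.365
grip_force: 41.6
```

```bash
python3 - <<'E'
from h import *
pans()
E
```

```text
side pan rim z L,R [np.float64(88.2), np.float64(103.6)] 17.975
top pan rim z L,R [np.float64(89.4), np.float64(104.0)] 18.025
```

Request:
{"method": "carry_out", "body": {
  "series": "0 0 0 0;0 0 0 0;0 0 0 0;0 0 0.01 0;0 0 0.03 0;0 0 0.04 0;0 0 0.02 0;0 0 0 0;0 0 0 0;0 0 0 0;0 0 0 0;0 0 0 0;0 0 0 0;0 0 0 0",
  "jaw": 0.3
}}

```text
time: 19.77
tool_pos: [0.482, 0.1212, 0.198]
tcp_rot: [-0.306, -3.127, 0.0]
wrist_force: [-0.5, 0.2, -0.2]
width: 0.649
grip_force: 0.0
```

```bash
python3 - <<'E'
from h import *
pans();p,d,P=look("top");np.save("top6.npy",P);cv2.imwrite("pics/top6.png",p)
print(bot.read_state()["tool_pos"])
E
```

```text
side pan rim z L,R [np.float64(105.6), np.float64(85.5)] 19.825
top pan rim z L,R [np.float64(107.3), np.float64(86.2)] 19.875
[0.48205023 0.12127686 0.19804161]
```

Request:
{"method": "carry_out", "body": {
  "series": "0 0 -0.04 0;0 0 -0.04 0;0 0 -0.02 0;0 0 -0.01 0;0 0 -0.006 0;0 0 0 0;0 0 0 0"
}}

```text
time: 20.8
tool_pos: [0.4829, 0.1214, 0.083]
tcp_rot: [0.305, 3.125, 0.001]
wrist_force: [-0.1, -1.0, 0.5]
width: 0.654
grip_force: 0.0
```

```bash
python3 -c "
from h import *
pans();print(bot.read_state()['wrist_force'])"
```

```text
side pan rim z L,R [np.float64(105.9), np.float64(85.6)] 20.85
top pan rim z L,R [np.float64(107.2), np.float64(86.2)] 20.9
[0.60924385 0.65017323 0.21977096]
```

Request:
{"method": "carry_out", "body": {
  "series": "0 0 0 0;0 0 0 0;0 0 0 0;0 0 0 0;0 0 0 0",
  "jaw": -1,
  "grip_force": 60
}}

```text
time: 21.52
tool_pos: [0.4824, 0.1213, 0.0825]
tcp_rot: [0.305, 3.126, 0.0]
wrist_force: [-1.2, -0.3, 5.4]
width: 0.355
grip_force: 59.4
```

Request:
{"method": "carry_out", "body": {
  "series": "0 0 0.008 0;0 0 0.015 0;0 0 0.025 0;0 0 0.04 0;0.0089 -0.05 0 1.33;0.0089 -0.052 0 1.33;0.0089 -0.051 0 1.33;0.0089 -0.051 0 1.33;0.0089 -0.051 0 1.33;0.0089 -0.051 0 1.33;0.0089 -0.051 0 1.33;0.0089 -0.051 0 1.33;0.0089 -0.051 0 1.33;0.0089 -0.05 -0.02 1.33;0 0 -0.04 0;0 0 -0.03 0;0 0 0 0;0 0 0 0"
}}

```text
time: 23.78
tool_pos: [0.5718, -0.3882, 0.0815]
tcp_rot: [-0.059, 3.14, -0.002]
wrist_force: [-0.3, -0.3, -1.4]
width: 0.358
grip_force: 60.4
```

```bash
python3 - <<'E'
from h import *
p,P,m=held("side",save="pics/side7.png");np.save("side7.npy",P)
p2,P2,m2=held("top",save="pics/top7.png");np.save("top7.npy",P2)
s=bot.read_state();print(s["tool_pos"],s["tcp_rot"],s["wrist_force"])
cv2.imwrite("pics/s7.png",cv2.resize(p[270:384,270:422],(800,600),interpolation=2))
E
```

```text
side 23.825 470 x [-1.5  3.2 22.7 39.3 40.6] y [-23.8  18.5] z [35.8  3.4]
top 23.875 95 x [-27.  -26.8  17.5  39.2  40.3] y [-4.3 23.9] z [33.9  4.7]
[ 0.57257828 -0.38858048  0.08271106] [-0.05895846  3.13779225 -0.00389868] [-0.53903407  0.91902693 -1.43945294]
```

View pics/s7.png

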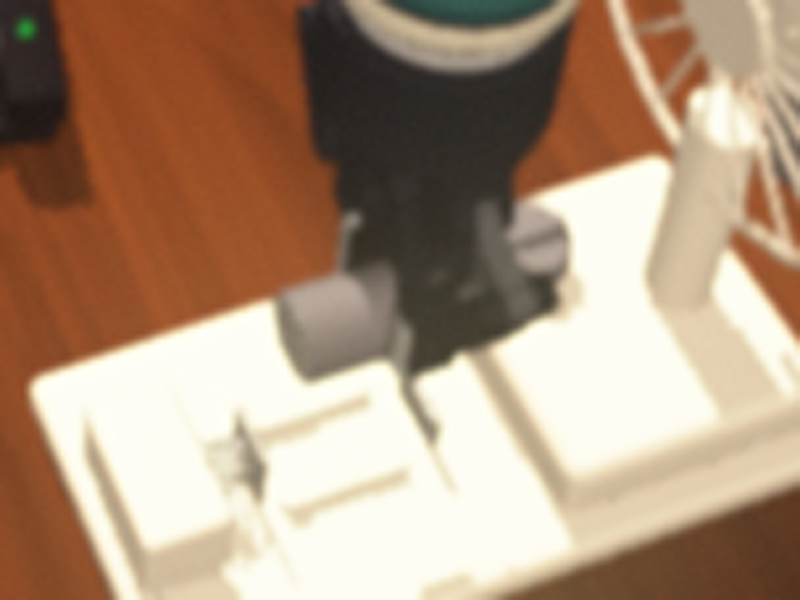

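```bash
python3 - <<'E'
import numpy as np,cv2
P=np.load("side7.npy");a=np.deg2rad(2.2);e=np.array([np.cos(a),np.sin(a)]);f=np.array([-e[1],e[0]]);o=np.array([.5987,-.3895])
im=cv2.imread("pics/side7.png")
def row(v,c0,c1):
    for c in range(c0,c1,1):
        D=P[v,c,:2]-o; print(v,c,np.round([D@e*1000,D@f*1000,P[v,c,2]*1000]),im[v,c].mean().round(),end=" | ")
    print()
row(328,319,340);row(336,319,340);row(354,308,324);row(358,308,324);row(346,344,356);row(350,344,356)
E
```

```text
328 319 [-41.  64.  14.] 236.0 | 328 320 [-39.  63.  14.] 240.0 | 328 321 [-37.  63.  12.] 224.0 | 328 322 [-66.  12. 101.] 168.0 | 328 323 [-65.   9. 104.] 129.0 | 328 324 [-65.   6. 109.] 130.0 | 328 325 [-64.   4. 111.] 146.0 | 328 326 [-63.   3. 112.] 163.0 | 328 327 [-60.   3. 110.] 167.0 | 328 328 [-60.   1. 113.] 168.0 | 328 329 [-58.   1. 113.] 168.0 | 328 330 [-56.   1. 112.] 165.0 | 328 331 [-54.   0. 112.] 165.0 | 328 332 [-53.  -0. 111.] 164.0 | 328 333 [-52.  -3. 114.] 162.0 | 328 334 [-49.  -1. 111.] 159.0 | 328 335 [-48.  -3. 113.] 160.0 | 328 336 [-45.  -1. 109.] 158.0 | 328 337 [-45.  -4. 112.] 158.0 | 328 338 [-42.  -3. 110.] 156.0 | 328 339 [-41.  -4. 110.] 149.0 | 
336 319 [-49.  48.  14.] 251.0 | 336 320 [-46.  49.  11.] 251.0 | 336 321 [-45.  46.  14.] 251.0 | 336 322 [-43.  45.  14.] 247.0 | 336 323 [-65.   6.  84.] 219.0 | 336 324 [-65.   3.  88.] 157.0 | 336 325 [-65.  -1.  95.] 126.0 | 336 326 [-65.  -4.  98.] 122.0 | 336 327 [-65.  -8. 104.] 124.0 | 336 328 [-65. -10. 107.] 127.0 | 336 329 [-63. -11. 107.] 128.0 | 336 330 [-62. -11. 107.] 127.0 | 336 331 [-
[... 1408 characters left out ...]
0 | 346 346 [-10.   9.  15.] 223.0 | 346 347 [-10.   5.  20.] 164.0 | 346 348 [-10.   2.  25.] 134.0 | 346 349 [-10.  -0.  29.] 157.0 | 346 350 [-9. -2. 32.] 202.0 | 346 351 [-7. -3. 32.] 229.0 | 346 352 [ 1.  5. 15.] 240.0 | 346 353 [ 3.  4. 14.] 248.0 | 346 354 [ 5.  3. 15.] 250.0 | 346 355 [ 7.  3. 15.] 250.0 | 
350 344 [-17.   3.  13.] 250.0 | 350 345 [-15.   2.  15.] 250.0 | 350 346 [-13.   2.  13.] 251.0 | 350 347 [-12.   0.  16.] 249.0 | 350 348 [-10.   0.  14.] 232.0 | 350 349 [-11.  -4.  21.] 178.0 | 350 350 [-9. -5. 21.] 136.0 | 350 351 [-9. -8. 28.] 142.0 | 350 352 [ -9. -10.  30.] 170.0 | 350 353 [ -9. -13.  35.] 210.0 | 350 354 [ 1. -4. 14.] 240.0 | 350 355 [ 3. -5. 15.] 249.0 |
```

```bash
python3 - <<'E'
import numpy as np,cv2
from scipy.optimize import least_squares
a=np.deg2rad(2.2);e=np.array([np.cos(a),np.sin(a)]);f=np.array([-e[1],e[0]]);t=np.array([.5722,-.3884])
for n in("side7","top7"):
    P=np.load(n+".npy");D=P[...,:2]-t;u=D@e;w=D@f
    with np.errstate(all='ignore'): m=(u>-.036)&(u<-.016)&(abs(w)<.022)&(P[...,2]>.088)&(P[...,2]<.122)
    A=np.c_[w[m],P[...,2][m]]
    s=least_squares(lambda q:np.hypot(A[:,0]-q[0],A[:,1]-q[1])-.016,[0,.1],loss="soft_l1",f_scale=.001)
    print(n,len(A),(s.x*1000).round(2),"flat end u",np.percentile(u[m],[0,1]))
    # foot edges, lateral, in this frame
    with np.errstate(all='ignore'): k=(P[...,2]>.011)&(P[...,2]<.019)&(u>-.10)&(u<-.045)&(abs(w)<.075)
    print("foot w",np.percentile(w[k],[0.5,99.5])*1000)
    with np.errstate(all='ignore'): k=(P[...,2]>.045)&(P[...,2]<.06)&(u>-.14)&(u<-.05)&(abs(w)<.05)
    print("spring housing w",np.percentile(w[k],[1,99])*1000,"u",np.percentile(u[k],[1,99])*1000)
E
```

```text
side7 201 [-0.99 95.9 ] flat end u [-0.03593759 -0.03589202]
foot w [-47.5072786   62.59523294]
spring housing w [-31.64117687  26.91118858] u [-102.60298888  -51.5371339 ]
top7 49 [ 1.06 97.17] flat end u [-0.03564065 -0.03517875]
foot w [-1.6112686  67.26116699]
spring housing w [-7.36551312 32.8376414 ] u [-103.62659613  -73.31639909]
```

Request:
{"method": "carry_out", "body": {
  "series": "0 0 -0.015 0;0 0 -0.015 0;0 0 -0.01 0;0 0 -0.005 0;0 0 -0.001 0;-0.003 -0.0001 0 0;-0.003 -0.0001 0 0;0 0 0 0;0 0 0 0"
}}

```text
time: 25.0
tool_pos: [0.5655, -0.3885, 0.0347]
tcp_rot: [-0.058, 3.14, -0.002]
wrist_force: [0.3, -0.2, 4.6]
width: 0.36
grip_force: 61.1
```

Request:
{"method": "carry_out", "body": {
  "series": "0 0 0.0025 0;0 0 0 0;0 0 0 0"
}}

```text
time: 25.38
tool_pos: [0.5642, -0.3873, 0.0354]
tcp_rot: [0.059, -3.139, -0.002]
wrist_force: [-0.1, 0.0, -1.4]
width: 0.359
grip_force: 60.5
```

Request:
{"method": "carry_out", "body": {
  "series": "-0.002 -0.0001 0 0;-0.001 0 0 0;0 0 0 0;0 0 0 0"
}}

```text
time: 25.88
tool_pos: [0.5624, -0.3879, 0.0365]
tcp_rot: [-0.058, 3.14, -0.0]
wrist_force: [3.2, 0.8, -2.8]
width: 0.351
grip_force: 60.3
```

Request:
{"method": "carry_out", "body": {
  "series": "-0.002 -0.0001 0 0;-0.002 -0.0001 0 0;0 0 0 0;0 0 0 0;0 0 0 0"
}}

```text
time: 26.5
tool_pos: [0.5593, -0.3881, 0.0368]
tcp_rot: [-0.058, 3.139, -0.001]
wrist_force: [6.4, 1.8, -3.9]
width: 0.355
grip_force: 60.2
```

```bash
cat > f.py <<'E'
from h import *
S=[]
for _ in range(4):
    eyes.read_camera("side"); s=bot.read_state(); S.append(np.r_[s["tool_pos"]*1000,s["wrist_force"]])
print(s["time"],np.mean(S,0).round(2),np.std(S,0).round(2))
E
python3 f.py
```

```text
26.7 [ 559.3  -388.15   36.81    5.99    1.33   -3.36] [0.01 0.01 0.02 0.41 0.61 0.51]
```

Request:
{"method": "carry_out", "body": {
  "series": "-0.0015 -0.0001 0 0;-0.0015 -0.0001 0 0;0 0 0 0;0 0 0 0"
}}

```text
time: 27.2
tool_pos: [0.5573, -0.3883, 0.037]
tcp_rot: [-0.058, 3.137, -0.001]
wrist_force: [7.5, 1.8, -4.5]
width: 0.355
grip_force: 60.1
```

```bash
python3 f.py
```

```text
27.4 [ 557.28 -388.26   37.02    8.46    2.17   -4.66] [0.01 0.01 0.01 0.36 0.53 0.3 ]
```

Request:
{"method": "carry_out", "body": {
  "series": "-0.0018 -0.0001 0 0;0 0 0 0;0 0 0 0;0 0 0 0"
}}

```text
time: 27.9
tool_pos: [0.5561, -0.3883, 0.0371]
tcp_rot: [-0.057, 3.136, -0.001]
wrist_force: [10.1, 2.5, -4.4]
width: 0.356
grip_force: 60.0
```

```bash
cat >> f.py <<'E'
p,_,_=look("side");cv2.imwrite("pics/z%d.png"%(s["time"]*100),cv2.resize(p[290:384,280:405],(800,600),interpolation=2))
E
python3 f.py; ls pics|grep z
```

```text
28.1 [ 556.08 -388.34   37.16    9.58    2.63   -5.31] [0.   0.01 0.01 0.31 0.43 0.19]
z2810.png
```

View pics/z2810.png

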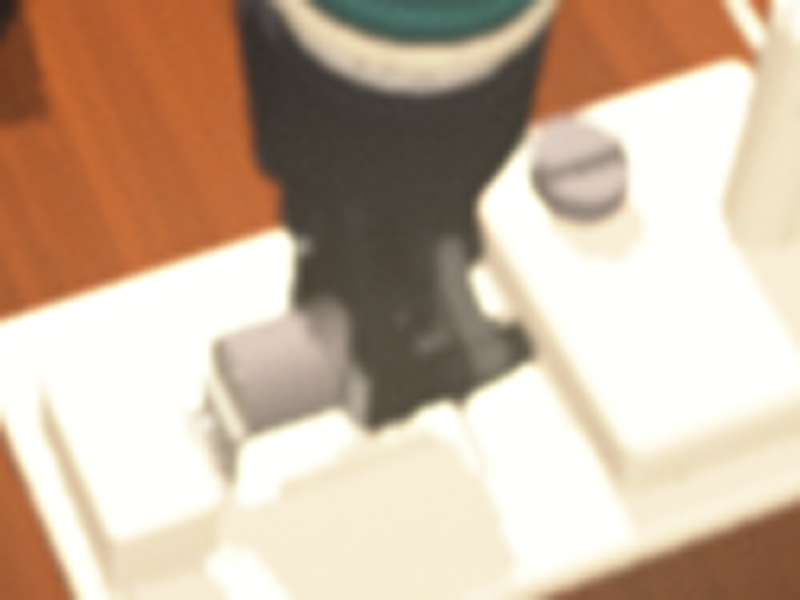

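Request:
{"method": "carry_out", "body": {
  "series": "-0.0006 0 0 0;0 0 -0.001 0;0 0 -0.001 0;0 0 -0.001 0;0 0 0 0;0 0 0 0"
}}

```text
time: 28.9
tool_pos: [0.5566, -0.389, 0.0361]
tcp_rot: [-0.057, 3.134, -0.004]
wrist_force: [9.7, 3.3, 1.4]
width: 0.352
grip_force: 60.8
```

```bash
sed -i '$d' f.py; python3 f.py
```

```text
29.1 [ 556.54 -389.03   36.04    9.28    3.26    1.46] [0.01 0.   0.01 0.52 0.25 0.51]
```

Request:
{"method": "carry_out", "body": {
  "series": "-0.0012 0.0005 0 0;0 0 0 0;0 0 0 0;0 0 0 0"
}}

```text
time: 29.6
tool_pos: [0.5558, -0.389, 0.0362]
tcp_rot: [-0.058, 3.133, -0.005]
wrist_force: [9.6, 1.9, 0.5]
width: 0.357
grip_force: 60.7
```

```bash
python3 f.py
```

```text
29.8 [ 5.5580e+02 -3.8901e+02  3.6200e+01  1.0390e+01  2.5700e+00  5.0000e-01] [0.02 0.01 0.01 0.39 0.5  0.32]
```

Request:
{"method": "carry_out", "body": {
  "series": "0 0 -0.001 0;0 0 -0.001 0;0 0 -0.001 0;0 0 0 0;0 0 0 0"
}}

```text
time: 30.42
tool_pos: [0.5562, -0.3898, 0.034]
tcp_rot: [-0.058, 3.132, -0.007]
wrist_force: [9.9, 1.2, 3.0]
width: 0.356
grip_force: 60.9
```

```bash
python3 f.py
```

```text
30.625 [ 556.21 -389.78   34.01    9.76    1.4     3.01] [0.02 0.01 0.03 0.54 0.34 0.24]
```

Request:
{"method": "carry_out", "body": {
  "series": "-0.0006 0.0005 0 0;0 0 -0.001 0;0 0 -0.001 0;0 0 0 0;0 0 0 0"
}}

```text
time: 31.25
tool_pos: [0.556, -0.3899, 0.0324]
tcp_rot: [-0.058, 3.131, -0.009]
wrist_force: [11.3, 0.5, 2.7]
width: 0.354
grip_force: 60.9
```

```bash
python3 f.py
```

```text
31.45 [ 5.5600e+02 -3.8984e+02  3.2380e+01  1.0320e+01  4.0000e-01  2.8900e+00] [0.01 0.   0.01 0.35 0.2  0.32]
```

Request:
{"method": "carry_out", "body": {
  "series": "-0.0002 0.0002 -0.0015 0;0 0 -0.0015 0;-0.0002 0.0002 -0.0015 0;0 0 -0.0015 0;-0.0002 0.0002 -0.0015 0;0 0 0 0;0 0 0 0"
}}

```text
time: 32.33
tool_pos: [0.5557, -0.3895, 0.025]
tcp_rot: [-0.058, 3.13, -0.01]
wrist_force: [10.9, -0.1, 2.2]
width: 0.36
grip_force: 61.0
```

```bash
python3 f.py
```

```text
32.525 [ 5.5570e+02 -3.8953e+02  2.4990e+01  1.0820e+01  2.9000e-01  2.3900e+00] [0.01 0.02 0.02 0.41 0.38 0.8 ]
```

Request:
{"method": "carry_out", "body": {
  "series": "0.0006 0 -0.0015 0;0 0 -0.0015 0;0 0 -0.0015 0;0 0 0 0;0 0 0 0"
}}

```text
time: 33.15
tool_pos: [0.556, -0.3894, 0.0203]
tcp_rot: [-0.058, 3.131, -0.009]
wrist_force: [11.1, -0.1, 2.0]
width: 0.353
grip_force: 61.0
```

```bash
python3 f.py
```

```text
33.35 [ 556.04 -389.38   20.31   10.07    0.8     2.57] [0.01 0.02 0.   0.93 0.28 0.6 ]
```

Request:
{"method": "carry_out", "body": {
  "series": "0.0002 0 -0.001 0;0 0 -0.001 0;0 0 -0.001 0;0 0 0 0;0 0 0 0"
}}

```text
time: 33.98
tool_pos: [0.5562, -0.3893, 0.0173]
tcp_rot: [-0.058, 3.131, -0.009]
wrist_force: [10.1, 0.4, 3.2]
width: 0.357
grip_force: 61.0
```

```bash
python3 f.py
```

```text
34.175 [ 5.5620e+02 -3.8937e+02  1.7350e+01  1.0030e+01  4.8000e-01  2.2800e+00] [0.01 0.01 0.01 0.42 0.48 0.42]
```

Request:
{"method": "carry_out", "body": {
  "series": "0 0 -0.0008 0;0 0 -0.0007 0;0 0 0 0;0 0 0 0"
}}

```text
time: 34.67
tool_pos: [0.5562, -0.3894, 0.0168]
tcp_rot: [-0.058, 3.131, -0.009]
wrist_force: [8.2, 1.5, 6.9]
width: 0.356
grip_force: 61.5
```

```bash
python3 f.py
```

```text
34.875 [ 556.22 -389.4    16.77    8.38    1.99    6.94] [0.02 0.01 0.01 0.57 0.42 0.15]
```

Request:
{"method": "carry_out", "body": {
  "series": "0.0005 0 0.0003 0;0 0 0 0;0.0005 0 0 0;0 0 0 0;0 0 0 0"
}}

```text
time: 35.5
tool_pos: [0.5567, -0.3894, 0.0168]
tcp_rot: [-0.058, 3.132, -0.009]
wrist_force: [6.3, 0.9, 7.0]
width: 0.353
grip_force: 61.4
```

```bash
python3 f.py
```

```text
35.7 [ 556.7  -389.38   16.76    7.87    0.83    6.93] [0.01 0.01 0.01 0.45 0.5  0.64]
```

Request:
{"method": "carry_out", "body": {
  "series": "0.0006 0 0.0003 0;0 0 0 0;0.0006 0 0 0;0 0 0 0;0 0 0 0"
}}

```text
time: 36.33
tool_pos: [0.557, -0.3894, 0.0168]
tcp_rot: [-0.058, 3.134, -0.008]
wrist_force: [4.9, 1.0, 7.2]
width: 0.351
grip_force: 61.5
```

```bash
python3 f.py
```

```text
36.525 [ 556.97 -389.36   16.77    4.88    0.57    7.59] [0.01 0.01 0.02 0.28 0.43 0.4 ]
```

Request:
{"method": "carry_out", "body": {
  "series": "0.0007 0 0.0005 0;0.0005 0 0 0;0 0 0 0;0 0 0 0"
}}

```text
time: 37.02
tool_pos: [0.557, -0.3893, 0.0168]
tcp_rot: [-0.059, 3.136, -0.007]
wrist_force: [2.4, -0.7, 7.4]
width: 0.357
grip_force: 61.4
```

Request:
{"method": "carry_out", "body": {
  "series": "0 0 0 0;0 0 0 0;0 0 0 0;0 0 0 0",
  "jaw": 0.2
}}

```text
time: 37.52
tool_pos: [0.5539, -0.3867, 0.0126]
tcp_rot: [0.058, -3.14, -0.001]
wrist_force: [-0.0, 0.2, 0.4]
width: 0.603
grip_force: 0.0
```

```bash
python3 f.py
```

```text
37.725 [ 5.5418e+02 -3.8683e+02  1.2790e+01 -1.2000e-01 -2.1000e-01 -2.8000e-01] [0.11 0.03 0.08 0.39 0.56 0.45]
```

Request:
{"method": "carry_out", "body": {
  "series": "0 0 0.01 0;0 0 0.02 0;0 0 0.04 0;0 0 0.05 0;0 0 0.05 0;-0.04 0.04 0.02 0;-0.05 0.05 0 0;-0.05 0.05 0 0;0 0.05 0 0;0 0 0 0;0 0 0 0"
}}

```text
time: 39.1
tool_pos: [0.4268, -0.2091, 0.2048]
tcp_rot: [-0.06, 3.138, -0.003]
wrist_force: [-0.0, -0.2, -0.1]
width: 0.6
grip_force: 0.0
```

```bash
python3 - <<'E'
from h import *
pans()
p,d,P=look("side");cv2.imwrite("pics/f1.png",cv2.resize(p[290:384,280:405],(800,600),interpolation=2));np.save("f.npy",P)
q,d,T=look("top");cv2.imwrite("pics/f2.png",cv2.resize(q[150:260,80:450],(800,238),interpolation=2))
a=cv2.imread("pics/f1.png");b=cv2.imread("pics/f2.png")
cv2.imwrite("pics/f3.png",np.vstack([cv2.resize(a,(480,360)),cv2.resize(b,(480,143))]) )
for n,P in(("side",P),("top",T)):
    with np.errstate(all='ignore'): m=(P[...,0]>.535)&(P[...,0]<.575)&(P[...,1]>-.42)&(P[...,1]<-.36)&(P[...,2]>.034)
    print(n,np.percentile(P[m][:,2],[50,95,99]))
    x=P[m]; 
    for lo in(.535,.545,.555,.565):
        k=(x[:,0]>lo)&(x[:,0]<lo+.01); print(lo,np.percentile(x[k][:,2],95).round(4),end=" ")
E
```

```text
side pan rim z L,R [np.float64(85.5), np.float64(107.1)] 39.15
top pan rim z L,R [np.float64(86.1), np.float64(107.2)] 39.2
side [0.04392108 0.04753078 0.04842108]
0.535 0.0481 0.545 0.0475 0.555 0.0472 0.565 0.0471 top [0.04380328 0.04975145 0.05060053]
0.535 0.0452 0.545 0.0481 0.555 0.0502 0.565 0.0499
```

View pics/f3.png

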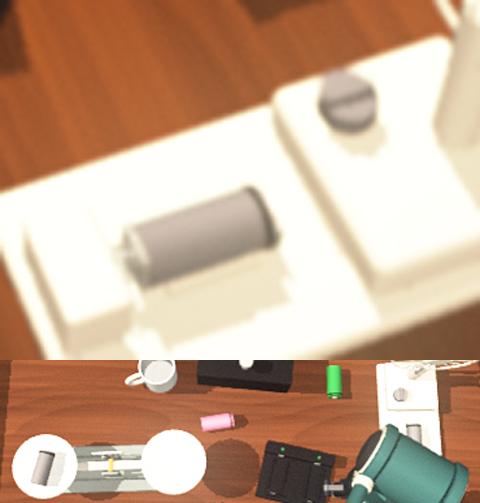

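The side picture shows the cell level in the bay, with its top at about 48 mm. It is held between the spring plate and the plus plate. The lighter cell is on the left pan and nothing is touching the robot.

```bash
python3 -c "
from workcell import bot
print(bot.finish_job())"
```

```text
the job is handed in; nothing more can be done
None
```

The job is handed in at about 39 s. The heavier cell (right pan) lies flat in the fan's battery bay, sprung against the plus plate. The lighter cell is still on the left pan. My first grasp closed on top of a cell in the charger and pressed on it with about 25 N, and one descent touched the plus plate's top with about 6 N. All forces I read stayed under the limits.

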